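Lift the hot lockbox lid onto the cooling rack

TASK

The lockbox lid is still hot from curing its paint, so never touch it with the fingers: push the red button catch fully home to free it, then lift the lid by its loop handle with the standing C-shaped lifter, keeping it level. Set it down gently, without dropping it, squarely in the middle of the wooden slatted rack, its long side along the slats, and leave the lifter unhooked, standing upright on the shelf top clear of the lid. Do not disturb the other things lying about.

Things in the scene. Friction and masses are not known exactly. Their poses are not given: they have to be found in the camera images.
- lockbox: grey steel lockbox, an open tub 144 mm (its x) by 194 mm (its y), 70 mm high, walls 4 mm, fixed to the shelf. Origin: centre of its underside; z up. Its front (-x side, towards the robot) carries the sliding catch with the red button. The catch's nose stands on the centre line of the front and reaches 109 mm out from the origin, its top 87 mm above the shelf.
- catch (a joint): sliding catch on the lockbox's front, in m: 0 = fully locked, 0.030 = pushed fully home. It slides along the lockbox's +y when its red button is pushed that way, against about 3 N of friction, and stays where it is left. While locked its 20 mm wide nose hooks over the lid's front tab and the lid cannot be lifted; beyond 0.025 the nose is well clear of the tab.
- button (a point): centre of the exposed face of the round red button (30 mm across, 12 mm thick), the end of the catch that faces the lockbox's -y; 55 mm above the shelf and 23 mm out from the lockbox's front wall. The point moves with the catch. Push it along the lockbox's +y.
- lid: grey steel lift-off lid, 144 mm (x) by 194 mm (y), plate 5 mm thick, about 0.4 kg, at first on the lockbox and turned like it. Origin: centre of the plate's underside. Below the plate is a locating skirt 8 mm deep, 4 mm play in the lockbox. A tab 24 mm wide reaches 97 mm out on its -x side, under the catch's nose. Its balance point lies under the middle of the loop.
- loop_bar (a point): middle of the straight top bar of the lid's steel loop handle, on the bar's centre line. The bar is 8 mm thick, runs along the lid's y, straight for 60 mm; the loop's legs stand 80 mm apart (72 mm clear). The bar's centre is 51 mm above the lid's origin; 42 mm clear between plate and bar. The loop is open along the lid's x.
- lifter: C-shaped steel lid lifter with a wooden grip on top, 0.30 kg, 130 mm high, standing on its own foot on the shelf. Origin: on its underside; z up; x points along its tongue, out of the C's mouth. At the back, x = -44 to -26 mm, are a cross foot 70 mm wide and the 16 mm wide upright; the upper arm is at z = 78 to 86 mm, so the mouth is open from z = 18 to 78 mm.
- lifter_grip (a point): centre of the lifter's wooden grip block, 50 mm (x) by 22 mm (y, pinch across this) by 44 mm high (z 86 to 130 mm); 110 mm above the lifter's underside, at x = +12 mm.
- lifter_saddle (a point): point on the top of the lifter's tongue where the loop's bar should lie, at x = +13 mm, z = 8 mm, under the grip. The tongue is 24 mm wide, 8 mm thick (z 0 to 8 mm), ending at x = +34 mm with an upturned lip (x 26 to 34 mm, up to z = 18 mm); a low stop (x -6 to 0 mm) rises to z = 12 mm. The bar lies between stop and lip.
- rack: wooden cooling rack, fixed: four flat slats along its y on two bearers, 160 mm (x) by 200 mm (y), top at 45 mm. Origin: centre of its underside. The lid stands on it with its origin at 53 mm height.
- padlock: silver-painted padlock lying flat, 100 mm long, 24 mm high; bystander; origin on its underside
- butterfly_hinge: brass butterfly hinge lying flat, 76 x 92 mm, 10 mm high; bystander; origin on its underside
- bushing: black nylon hinge bushing, flanged tube 68 mm across, 60 mm high; bystander; origin on its underside
- gate_ring: iron gate ring lying flat, 102 mm across, 12 mm high; bystander; origin on its underside
- screwdriver: screwdriver with black handle, 190 mm, lying; bystander; origin on its underside
- screw_jar: glass jar with steel cap, 60 mm across, 80 mm high; bystander; origin on its underside

How it is judged:
On the way, in this order (a step that is already met when the one before it is completed fails the run):
1. the catch is pushed home by its button (value of joint catch above 0.025 m), for 0.2 s.
2. the lid hangs level on the lifter, clear of the lockbox (z of lid in the frame of lockbox above 0.095 m and contact force between lifter and lid above 1 N and contact force between lid and lockbox below 0.1 N and angle between lid's own z axis and vertical below 0.2 rad), for 0.3 s.
At the end, for the whole second after the job is handed in: The lid rests level on the rack, its centre within 30 mm of the rack's and its y within 0.25 rad of the rack's y (either way round), at rest; the catch is beyond 25 mm; the lifter stands upright on the shelf top, at rest, not touching the lid (horizontal distance between lid and rack below 0.03 m and angle between the y axis of lid and the y axis of rack, either way round below 0.25 rad and angle between lid's own z axis and vertical below 0.05 rad and height (world z) of lid between 0.048 and 0.058 m and linear speed of each of lid, lifter below 0.01 m/s and contact force between lifter and lid below 0.05 N and value of joint catch above 0.025 m and angle between lifter's own z axis and vertical below 0.06 rad and height (world z) of lifter below 0.006 m).
It fails at once if the gripper or arm touches the hot lid (contact force between any of the fingers, the arm and lid above 0.3 N).
It fails at once if the lid tips more than about 20 degrees from level (angle between lid's own z axis and vertical above 0.35 rad).
It fails at once if the lid is dropped or flung (faster than 0.6 m/s) (linear speed of lid above 0.6 m/s).
It fails at once if a bystander is moved by more than 30 mm (distance of any of padlock, butterfly_hinge, bushing, gate_ring, screwdriver, screw_jar from where it was at the start of the episode above 0.03 m).
It also fails if it takes over 72 s, if anything falls off the work surface, if the arm or the gripper's body presses on something with over 40 N, if the wrist force passes 120 N, or if a joint passes its speed limit or range.

ROBOT

A 6-joint arm with a two-finger parallel gripper is mounted at the origin on the work surface. World frame = base frame: x ahead of the robot, y to its left, z up, the work surface at z = 0. Lengths are in m, angles in rad, forces in N, time in s.
With the tool pointing down it reaches from about 0.3 to 0.875 m from the base axis. Payload 6.4 kg.
Tool frame: the origin (TCP) lies on the centre line of the jaws, within the pads' length; the fingertips stand 11 mm ahead of it and the grasp point (between the pads) lies 8 mm behind it; x points along the fingers, y is the direction in which the jaws open and shut, and the axes are right-handed (so a half turn about x gives the same grasp; the last joint's range is limited). The gripper opens to 85 mm and grips with 20 to 120 N. Pads are 22 mm wide; open, the fingers measure 114 mm over their backs; the gripper's body (76 mm by 85 mm) begins 54 mm behind the grasp point. The pads swing forward as they close: fully open they stand 13 mm farther back than shut.
Start: joints at [-1.379, 0.181, 1.607, -0, 1.354, -0.206], TCP at [0.223, -0.53, 0.242] pointing down, gripper open.
Joint ranges: [-2.99, 2.99], [-0.89, 2.07], [0.3, 2.58], [-1.14, 4.28], [0, 2.63], [-3.12, 3.12]. Speed limits (rad/s): [2.57, 2.57, 3.01, 3.14, 3.14, 3.14].

INTERFACE

Orientations are given as a unit quaternion [w, x, y, z].
In Python, from bench import ctrl, camera, hand_in gives the robot as it stands. The module is installed in compiled form; this text tells all that it offers.
- The arm moves only by the tool drive_tool, never from a script. Its argument "increments" is a list of rows, each a list of 7 numbers: the shift along the tool's x, y, z in m, then the turn, a rotation vector about the tool's x, y, z in degrees, then the gripper's target within -1 to 1 (fully open at 1, half-way at 0, shut at -1). In form: [[dx, dy, dz, rx, ry, rz, claw], ...]. A call has 1 to 10 rows; each row shifts and turns the commanded pose from where the row before left it, along the tool's axes as they then stand; what a row does not reach is not made up. A row lasts 1/8 s, in which the tool goes at most 62.5 mm and 10.7 degrees, less where a joint would pass 70% of its speed; a pose out of reach is approached as far as the arm can. A call is refused whole if a number of a shift passes 0.0625 or a number of a turn 10.7, either way. A call with a gripper value outside its range is refused whole. The fingers move at their own pace and stop on an object; the grip force is fixed at half the most. Time passes only in rows, so rows that do not move let the fingers close. It gives the time, the measured TCP pose, the force and the opening at its end, in the units of the state.
- ctrl.get_obs(): the state, without advancing time (a new reading comes with each control period).
- camera(name): name is "scene" or "top" or "wrist"; returns a dict with "img" (384x512x3 uint8, red, green, blue), "depth" (384x512 float32, m along the optical axis (not along the pixel's ray), 0 where there is no reading), "fx", "fy", "cx", "cy" (pixels), "k1" (the pictures are not rectified: a ray, as slopes to the right and down, at radius r is drawn at 1 + k1 r^2 times it, then the intrinsics apply), "world_from_camera" (4x4, takes a point from camera to world coordinates); the wrist camera has in their place "hand_eye" (4x4, takes a point from camera to tool coordinates, whose origin is the TCP and whose axes are the tool frame's). Camera axes: x right, y down, z forward; pixel columns grow to the right and rows downward; lengths in m; the calibration is good to about 2 mm. A picture is of the moment at which its call begins: read the wrist's pose just before it.
- hand_in(): hands the job in, once; it reports no verdict.
The state is a dict: "time_s": time; "q": joint angles; "dq": joint speeds; "joint_efforts": joint torques, N m; "eef_pos": TCP position; "eef_rot": TCP orientation; "wrist_force": force on the tool from outside, world axes, zero at the start; "torque": the same for the moment, N m; "opening": opening from 0.0 (shut) to 1.0 (fully open).
Only numpy, scipy, OpenCV 4.12 (cv2) and the standard library are available. Lean on these libraries where they do the work, as an engineer would, in place of code of your own. Each camera call takes 0.05 s, during which the arm holds its last target.

## Working session

There is one attempt and no reset: what is moved stays moved. The work goes in short steps, Python scripts to look and compute and a tool call to move; the robot and the scene stay as the last step left them, time stands still between calls to the robot, and variables do not carry over. Pictures are saved under pics/ and viewed, and the job is handed in when it is done.

Besides the shell and the picture viewer there is one more tool, called after ">>>" as name([rows], argument=value, ...), one row to a line, values as JSON. drive_tool: Moves the arm, as the interface text tells. Its arguments: {"type":"object","properties":{"increments":{"type":"array","items":{"type":"array","items":{"type":"number"}}}},"required":["increments"]}

```bash
mkdir -p pics
cat > h.py <<'E'
import numpy as np, cv2
from bench import ctrl,camera
from scipy.spatial.transform import Rotation as R
def snap(n,f):
    o=ctrl.get_obs(); c=camera(n); cv2.imwrite(f'pics/{f}.png',c['img'][:,:,::-1]); 
    np.savez(f'pics/{f}.npz',**c,pos=o['eef_pos'],rot=o['eef_rot']); return c
def load(f):
    return dict(np.load(f'pics/{f}.npz'))
def T(c):
    if 'world_from_camera' in c: return c['world_from_camera']
    q=c['rot']; M=np.eye(4); M[:3,:3]=R.from_quat([q[1],q[2],q[3],q[0]]).as_matrix(); M[:3,3]=c['pos']
    return M@c['hand_eye']
def slopes(c,uv):
    K=np.array([[c['fx'],0,c['cx']],[0,c['fy'],c['cy']],[0,0,1]],float)
    uv=np.asarray(uv,float).reshape(-1,1,2)
    return cv2.undistortPoints(uv,K,np.array([float(c['k1']),0,0,0])).reshape(-1,2)
def plane(c,uv,z):
    s=slopes(c,uv); M=T(c); d=np.c_[s,np.ones(len(s))]@M[:3,:3].T; o=M[:3,3]
    t=(z-o[2])/d[:,2]; return o+d*t[:,None]
def cloud(c):
    h,w=c['depth'].shape; u,v=np.meshgrid(np.arange(w),np.arange(h))
    s=slopes(c,np.c_[u.ravel(),v.ravel()]); d=c['depth'].ravel()[:,None]
    P=np.c_[s*d,d]; M=T(c); return (P@M[:3,:3].T+M[:3,3]).reshape(h,w,3)
def world2tool(dv):
    q=ctrl.get_obs()['eef_rot']; return R.from_quat([q[1],q[2],q[3],q[0]]).as_matrix().T@dv
E
python3 - <<'E'
from h import *
for n in ['scene','top','wrist']:
    c=snap(n,n+'0'); print(n,c['fx'],c['k1'],T(load(n+'0')).round(3).tolist())
o=ctrl.get_obs();print(o)
E
```

```text
scene 471.5821652101819 -0.14955294019241724 [[0.791, 0.324, -0.52, 1.407], [0.612, -0.448, 0.652, -1.048], [-0.022, -0.834, -0.552, 0.952], [0.0, 0.0, 0.0, 1.0]]
top 492.33004735265354 -0.003818021448784304 [[0.019, -0.992, 0.124, 0.401], [-1.0, -0.017, 0.014, -0.028], [-0.011, -0.125, -0.992, 1.683], [0.0, 0.0, 0.0, 1.0]]
wrist 308.94616413524176 -0.05420733500957732 [[0.388, -0.874, -0.294, 0.297], [-0.922, -0.368, -0.122, -0.497], [-0.001, 0.319, -0.948, 0.373], [0.0, 0.0, 0.0, 1.0]]
{'time_s': 0.15, 'q': array([-1.37927761e+00,  1.81385301e-01,  1.60777588e+00, -1.20431156e-05,
        1.35382741e+00, -2.06308597e-01]), 'dq': array([ 0.00264937, -0.00222984, -0.00226381, -0.00015012,  0.00077167,
        0.00014269]), 'joint_efforts': array([ 9.01656986e-04, -4.45264149e+01, -3.51691353e+01, -2.34220443e-04,
        5.95018035e-03,  1.32266081e-06]), 'eef_pos': array([ 0.22269133, -0.52967318,  0.2415839 ]), 'eef_rot': array([-0.13923481, -0.69316307, -0.14022192,  0.69316408]), 'wrist_force': array([ 0.49836841, -0.26102809,  0.43661549]), 'torque': array([-0.00466347,  0.0349123 ,  0.05674332]), 'opening': 0.9987101510543582}
```

View pics/top0.png

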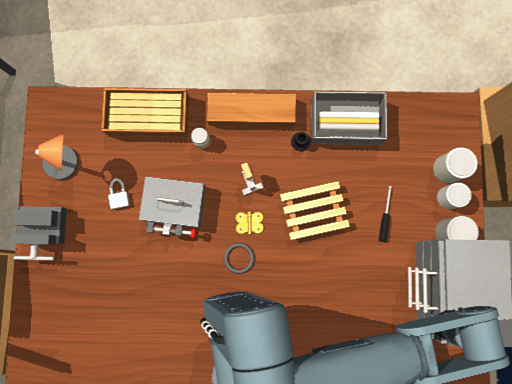

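View pics/scene0.png

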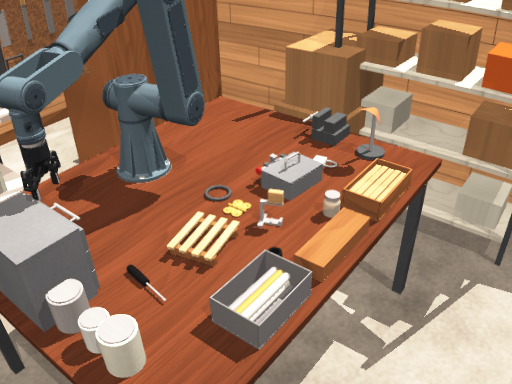

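View pics/wrist0.png

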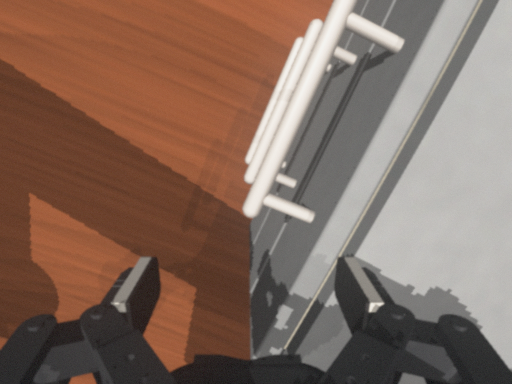

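Run:
```python
from h import *
c=load('top0'); im=c['img'][:,:,::-1]
cv2.imwrite('pics/topcrop.png',cv2.resize(im[150:280,110:365],None,fx=3.1,fy=3.1,interpolation=cv2.INTER_CUBIC))
s=load('scene0')
cv2.imwrite('pics/scrop.png',cv2.resize(s['img'][130:280,160:350,::-1],None,fx=4,fy=4,interpolation=cv2.INTER_CUBIC))
for n in ['top0','scene0']:
    c=load(n);P=cloud(c)
    z=P[...,2]; print(n,'table z',np.median(z[(abs(z)<.03)&(c['depth']>0)]))
    hsv=cv2.cvtColor(c['img'],cv2.COLOR_RGB2HSV).astype(int)
    red=((hsv[...,0]<6)|(hsv[...,0]>174))&(hsv[...,1]>190)&(hsv[...,2]>150)&(P[...,0]>.2)&(P[...,0]<.7)
    print('red',red.sum(),np.argwhere(red)[:,::-1].mean(0),P[red].mean(0),P[red].min(0),P[red].max(0))
    reg=(P[...,0]>.2)&(P[...,0]<.75)&(P[...,1]>-.4)&(P[...,1]<.6)&(c['depth']>0)
    # lid plate
    for nm,lo,hi in [('lid',.069,.080),('bar',.11,.14),('rack',.036,.052)]:
        m=(reg&(z>lo)&(z<hi)).astype(np.uint8)
        k,l,st,ce=cv2.connectedComponentsWithStats(m)
        for i in range(1,k):
            if st[i,4]>25:
                Q=P[l==i]; r=cv2.minAreaRect(Q[:,:2].astype(np.float32)*1000); print(nm,st[i],r,np.median(Q[:,2]))
```

```text
top0 table z 5.4484343269822766e-05
red 33 [192.48484848 233.        ] [0.45790166 0.17829041 0.10790528] [ 0.40071649 -0.02838867 -0.00425785] [0.47537248 0.20119161 1.68278416]
lid [ 139  177   65   54 2203] ((551.4569091796875, 257.26397705078125), (196.66371154785156, 166.7679901123047), 84.3320541381836) 0.07454085384344955
bar [242 163  11  16 109] ((661.031005859375, 8.93908977508545), (51.16898727416992, 21.78814125061035), 22.064931869506836) 0.12877684913445542
bar [156 198  27   5  66] ((562.4118041992188, 257.119384765625), (85.14077758789062, 8.103867530822754), 83.04206085205078) 0.12281836122863365
rack [281 181  59  20 419] ((609.054931640625, -202.87149047851562), (25.523975372314453, 199.08187866210938), 13.901467323303223) 0.04466812547700161
rack [284 194  59  23 430] ((564.127197265625, -214.04713439941406), (38.932151794433594, 199.8638916015625), 15.547406196594238) 0.04448435866935985
rack [287 207  60  20 423] ((522.948486328125, -223.29185485839844), (29.133691787719727, 199.04310607910156), 14.400487899780273) 0.04461495057033926
rack [290 220  60  20 428] 
[... 788 characters left out ...]
217.68836975097656), (240.7955780029297, 117.26055908203125), 47.811973571777344) 0.04401849005875241
rack [167 212  38  37 330] ((482.8781433105469, -233.8566131591797), (27.216833114624023, 205.2810821533203), 13.43341064453125) 0.04210621936652087
rack [179 215  37  38 344] ((527.5136108398438, -224.3670654296875), (29.86884880065918, 201.09188842773438), 13.729458808898926) 0.04233465117322416
rack [191 218  36  38 338] ((569.0301513671875, -211.70901489257812), (28.64983558654785, 204.34945678710938), 12.62873363494873) 0.04190625739691606
rack [204 221  35  40 350] ((611.2739868164062, -204.3883514404297), (28.28392791748047, 199.93862915039062), 14.266690254211426) 0.04198589104505068
```

```bash
sleep 1
```

```text
(no output)
```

View pics/topcrop.png

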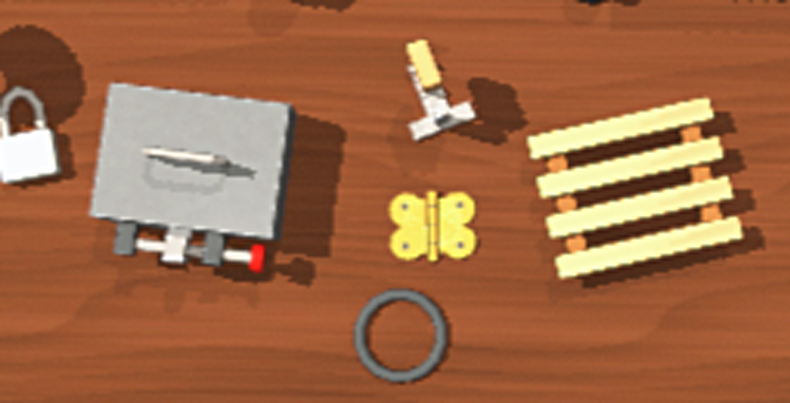

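View pics/scrop.png

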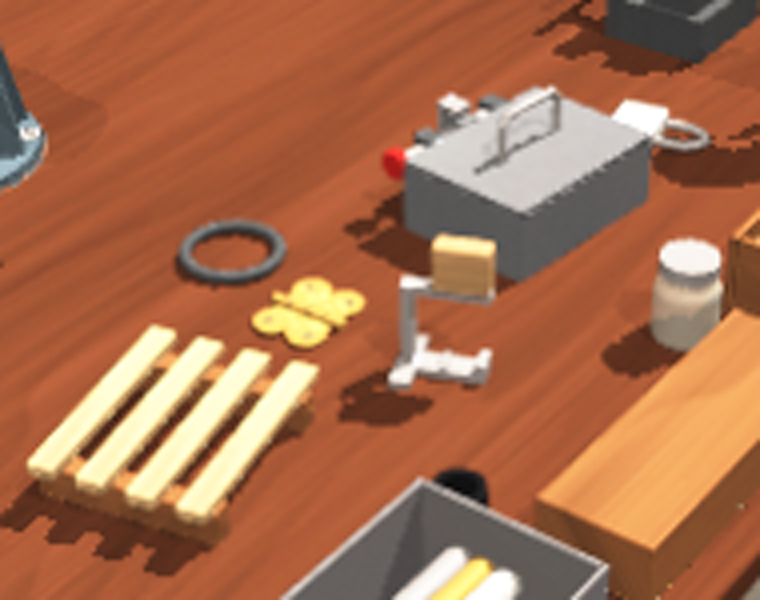

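Run:
```python
from h import *
q=ctrl.get_obs()['eef_rot']; M=R.from_quat([q[1],q[2],q[3],q[0]]).as_matrix(); print(M.round(3), np.degrees(np.arctan2(M[1,1],M[0,1])))
for d in np.array([[0.2,0.5,0.06],[.2,.55,.06]]): print(world2tool(d))
print(ctrl.get_obs()['eef_pos'])
```

```text
[[-0.     0.387 -0.922]
 [ 0.001 -0.922 -0.387]
 [-1.    -0.001 -0.   ]] -67.20601401988908
[-0.05937131 -0.38354991 -0.37810648]
[-0.0593029  -0.42964506 -0.39747741]
[ 0.22269133 -0.52967318  0.2415839 ]
```

>>> drive_tool([
  [-0.03,0,0,0,0,0,1],
  [-0.03,0,0,10,0,0,1],
  [-0.03,0,0,10,0,0,1],
  [0,-0.03,-0.006,9.5,0,0,1],
  [0,-0.054,-0.011,0,0,0,1],
  [0,-0.054,-0.011,0,0,0,1],
  [0,-0.054,-0.011,0,0,0,1],
  [0,-0.054,-0.011,0,0,0,1],
  [0,-0.054,-0.011,0,0,0,1],
  [0,-0.054,-0.011,0,0,0,1],
])

```text
time_s: 1.4
eef_pos: [0.3308, -0.184, 0.3322]
eef_rot: [-0.042, 0.706, -0.042, -0.706]
wrist_force: [1.4, 0.2, 0.2]
opening: 0.998
```

>>> drive_tool([
  [0,-0.054,-0.011,0,0,0,-1],
  [0,-0.054,-0.011,0,0,0,-1],
  [0,-0.054,-0.011,0,0,0,-1],
  [0,-0.054,-0.011,0,0,0,-1],
  [0,-0.054,-0.011,0,0,0,-1],
  [0,-0.054,-0.011,0,0,0,-1],
  [0,0,0,0,0,0,-1],
  [0,0,0,0,0,0,-1],
])

```text
time_s: 2.4
eef_pos: [0.4337, 0.1283, 0.3319]
eef_rot: [0.041, -0.706, 0.041, 0.706]
wrist_force: [0.6, 0.3, -0.8]
opening: -0.001
```

Run:
```python
from h import *
c=snap('wrist','w1'); snap('top','top1'); o=ctrl.get_obs(); print(o['eef_pos'],o['q'],o['time_s'])
```

```text
[0.43392638 0.12734076 0.33217081] [ 2.21230495e-02 -1.69964017e-01  1.77921164e+00 -2.90528673e-04
  1.53259064e+00  1.71144460e+00] 2.5
```

View pics/w1.png

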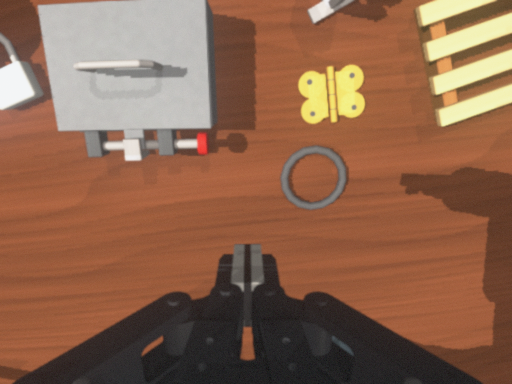

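Run:
```python
from h import *
c=load('w1'); P=cloud(c); z=P[...,2]; print('fingervalid',(c['depth']>0).mean())
ok=(c['depth']>0)
hsv=cv2.cvtColor(c['img'],cv2.COLOR_RGB2HSV).astype(int)
red=((hsv[...,0]<6)|(hsv[...,0]>174))&(hsv[...,1]>200)&(hsv[...,2]>120)
k,l,st,ce=cv2.connectedComponentsWithStats(red.astype(np.uint8)); i=1+np.argmax(st[1:,4]); print('red',st[i],ce[i]); Q=P[l==i]; print(Q.min(0),Q.max(0),Q.mean(0), plane(c,[ce[i]],.07))
for nm,lo,hi in [('lid',.071,.079),('bar',.112,.135),('rack',.04,.05)]:
    m=(ok&(z>lo)&(z<hi)); m[240:]=0
    if nm=='lid': m=cv2.morphologyEx(m.astype(np.uint8),cv2.MORPH_OPEN,np.ones((15,15)))
    k,l,st,ce=cv2.connectedComponentsWithStats(m.astype(np.uint8))
    for i in range(1,k):
        if st[i,4]>60:
            Q=P[l==i]; print(nm,st[i],cv2.minAreaRect(Q[:,:2].astype(np.float32)*1000),np.median(Q[:,2]))
# lid visible corners by pixel
for nm,uv,zz in [('LL',(58,131),.075),('LR',(214,129),.075),('UL',(40,5),.075)]: print(nm,plane(c,[uv],zz))
im=c['img'][:,:,::-1]; cv2.imwrite('pics/w1c.png',cv2.resize(im[0:170,20:260],None,fx=3.3,fy=3.3,interpolation=cv2.INTER_CUBIC))
```

```text
fingervalid 0.9959004720052084
red [202 152   1   1   1] [202. 152.]
[0.44947985 0.18547377 0.06657009] [0.44947985 0.18547377 0.06657009] [0.44947985 0.18547377 0.06657009] [[0.45003739 0.18490566 0.07      ]]
lid [   41     0   170   139 17769] ((555.793212890625, 258.44091796875), (194.28892517089844, 155.6669464111328), 84.07624816894531) 0.07503169650622776
bar [ 74  60  80  11 635] ((561.1454467773438, 257.3427734375), (86.1014404296875, 8.630221366882324), 83.92166900634766) 0.12376392936641933
rack [ 417    0   80   27 1028] ((595.54052734375, -151.9843292236328), (24.559709548950195, 98.91510009765625), 13.758153915405273) 0.04508214083296397
rack [ 425   13   87   48 1743] ((555.0337524414062, -170.90179443359375), (24.802309036254883, 116.10404968261719), 13.62816333770752) 0.04517649541945218
rack [ 431   49   81   46 1558] ((511.42132568359375, -178.08433532714844), (24.8196964263916, 110.8659896850586), 13.640421867370605) 0.045147900869123014
rack [ 437   83   75   44 1366] ((468.38348388671875, -186.87960815429688), (25.524532318115234, 106.08824157714844), 13.618511199951172) 0.04518665078944978
LL [[0.49963108 0.36164485 0.075     ]]
LR [[0.47748549 0.16473305 0.075     ]]
UL [[0.64195325 0.3427895  0.075     ]]
```

View pics/w1c.png

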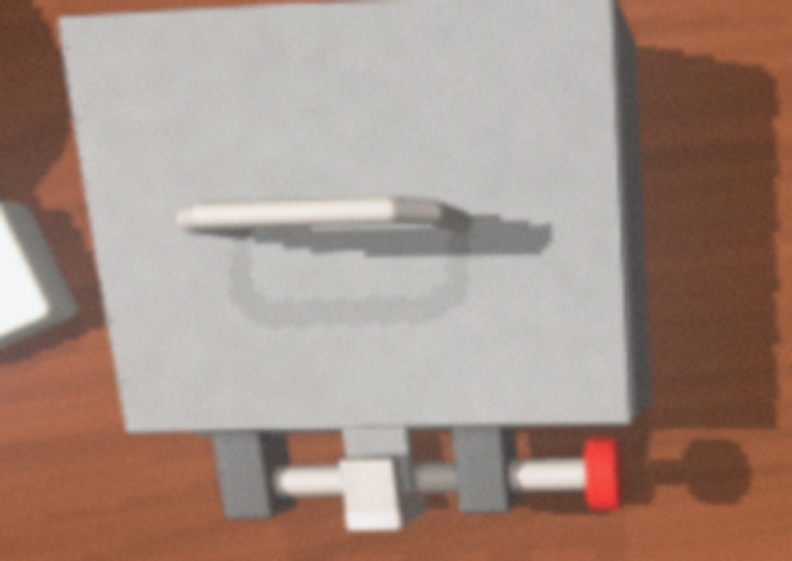

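Run:
```python
from h import *
c=load('w1'); P=cloud(c)
hsv=cv2.cvtColor(c['img'],cv2.COLOR_RGB2HSV).astype(int)
red=((hsv[...,0]<8)|(hsv[...,0]>172))&(hsv[...,1]>170)&(hsv[...,2]>140); red[240:]=0
k,l,st,ce=cv2.connectedComponentsWithStats(red.astype(np.uint8))
C=np.array([.561,.2565]); a=np.radians(-6); ex=np.array([np.cos(a),np.sin(a)]); ey=np.array([-ex[1],ex[0]])
i=1+np.argmax(st[1:,4]); print(st[i],ce[i])
Q=P[l==i]; f=lambda Q:np.c_[(Q[:,:2]-C)@ex,(Q[:,:2]-C)@ey,Q[:,2]]
q=f(Q); print(np.percentile(q,[2,50,98],axis=0).round(4))
print(f(plane(c,[(207.5,144),(207.5,144)],.07)), f(plane(c,[(207.5,144)],.055)))
F=C-.095*ex-.092*ey; print(F)
# nose
n=f(P[130:165,115:155].reshape(-1,3)); n=n[n[:,2]>.08]; print('nose',n.min(0),n.max(0),np.median(n,0))
```

```text
[197 133  11  22 198] [202.10606061 143.52020202]
[[-0.1071 -0.0885  0.0016]
 [-0.0921 -0.0832  0.0675]
 [-0.0799 -0.0665  0.0706]]
[[-0.0927058  -0.09037889  0.07      ]
 [-0.0927058  -0.09037889  0.07      ]] [[-0.09500292 -0.08845169  0.055     ]]
[0.4569038  0.17493419]
nose [-0.10760849 -0.14093924  0.08034517] [-0.03244057  0.01154431  0.46352586] [-0.09471296  0.00034182  0.08679583]
```

```bash
cat >> h.py <<'E'
def yaw():
    q=ctrl.get_obs()['eef_rot']; M=R.from_quat([q[1],q[2],q[3],q[0]]).as_matrix(); return np.degrees(np.arctan2(M[1,1],M[0,1])),np.degrees(np.arccos(-M[2,0]))
C=np.array([.561,.2565]); a=np.radians(-6); ex=np.array([np.cos(a),np.sin(a)]); ey=np.array([-ex[1],ex[0]])
def box(x,y): return C+x*ex+y*ey
def to(xy,z,yw=None):
    o=ctrl.get_obs(); d=np.r_[xy,z]-o['eef_pos']; y0=yaw(); 
    if yw is None: yw=y0[0]
    b=np.radians(yw); yt=np.array([np.cos(b),np.sin(b),0]); zt=np.array([yt[1],-yt[0],0])
    print('t',o['time_s'],'pos',o['eef_pos'].round(4),'yaw',np.round(y0,2),'turn x',round(y0[0]-yw,2),'after-turn tool d',np.round([-d[2],d@yt,d@zt],4),'F',o['wrist_force'].round(2),'op',round(o['opening'],3))
E
python3 - <<'E'
from h import *
to(box(-.097,-.135),.052,-96)
E
```

```text
t 2.5 pos [0.4339 0.1273 0.3322] yaw [-9.679e+01  2.000e-02] turn x -0.79 after-turn tool d [ 0.2802 -0.0067 -0.0159] F [ 0.27 -0.03  0.11] op -0.004
```

>>> drive_tool([
  [0.04,-0.0067,-0.0159,-0.8,0,0,-1],
  [0.045,0,0,0,0,0,-1],
  [0.045,0,0,0,0,0,-1],
  [0.045,0,0,0,0,0,-1],
  [0.045,0,0,0,0,0,-1],
  [0.04,0,0,0,0,0,-1],
  [0.02,0,0,0,0,0,-1],
  [0,0,0,0,0,0,-1],
])

```text
time_s: 3.5
eef_pos: [0.4494, 0.1317, 0.0511]
eef_rot: [0.037, -0.705, 0.037, 0.707]
wrist_force: [0.7, -0.6, 0.8]
opening: -0.0
```

Run:
```python
from h import *
to(box(-.097,-.0735),.052,-96)
snap('wrist','w2')
```

```text
t 3.5 pos [0.4494 0.1317 0.0511] yaw [-96.05   0.2 ] turn x -0.05 after-turn tool d [-0.0009 -0.0623 -0.0009] F [ 0.7  -0.58  0.8 ] op -0.0
```

View pics/w2.png

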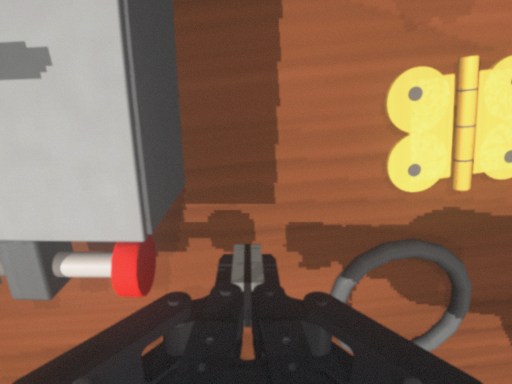

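>>> drive_tool([
  [0,-0.015,0,0,0,0,-1],
  [0,-0.008,0,0,0,0,-1],
  [0,-0.006,0,0,0,0,-1],
  [0,-0.006,0,0,0,0,-1],
  [0,-0.006,0,0,0,0,-1],
  [0,-0.006,0,0,0,0,-1],
  [0,-0.005,0,0,0,0,-1],
])

```text
time_s: 4.42
eef_pos: [0.4562, 0.1851, 0.0524]
eef_rot: [-0.036, 0.706, -0.036, -0.706]
wrist_force: [0.0, -3.3, 2.7]
opening: 0.002
```

Run:
```python
from h import *
to(box(-.097,-.0735),.052,-96)
snap('wrist','w3')
```

```text
t 4.425 pos [0.4562 0.1851 0.0524] yaw [-9.591e+01  1.000e-02] turn x 0.09 after-turn tool d [ 0.0004 -0.0085  0.0002] F [ 0.01 -3.31  2.72] op 0.002
```

View pics/w3.png

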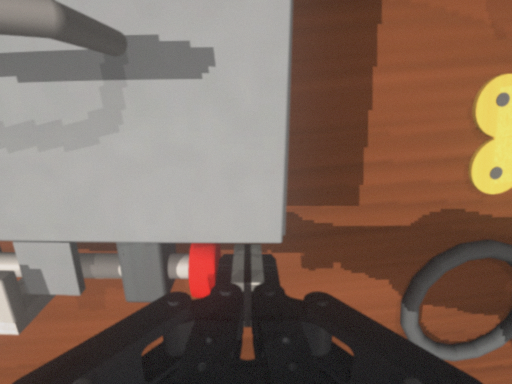

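>>> drive_tool([
  [0,-0.004,0,0,0,0,-1],
  [0,-0.004,0,0,0,0,-1],
  [0,-0.003,0,0,0,0,-1],
  [0,0,0,0,0,0,-1],
])

```text
time_s: 4.97
eef_pos: [0.4569, 0.193, 0.0523]
eef_rot: [0.034, -0.706, 0.038, 0.707]
wrist_force: [-2.2, -18.9, 8.4]
opening: -0.003
```

Run:
```python
from h import *
to(box(-.097,-.0735),.052,-96)
snap('wrist','w4')
```

```text
t 4.975 pos [0.4569 0.193  0.0523] yaw [-95.84   0.32] turn x 0.16 after-turn tool d [ 0.0003 -0.0005  0.0001] F [ -2.19 -18.93   8.35] op -0.003
```

View pics/w4.png

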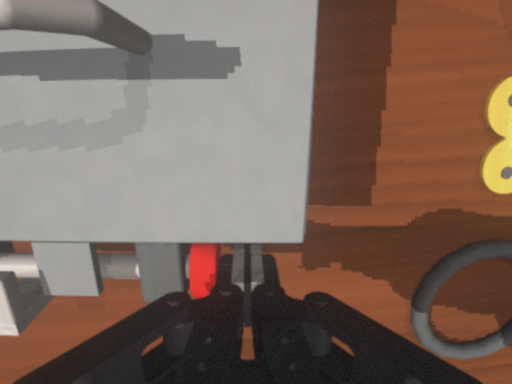

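>>> drive_tool([
  [0,0.02,0,0,0,0,-1],
  [0,0.02,0,0,0,0,-1],
  [-0.04,0.01,0,0,0,0,-1],
  [-0.06,0,0,0,0,0,-1],
  [-0.06,0,0,0,0,0,0],
  [-0.06,0,0,0,0,0,0],
  [-0.03,0,0,0,0,0,0],
])

```text
time_s: 5.9
eef_pos: [0.4529, 0.1468, 0.306]
eef_rot: [-0.037, 0.708, -0.036, -0.704]
wrist_force: [2.2, -0.1, -0.9]
opening: 0.506
```

Run:
```python
from h import *
to([.57,.0],.3,-67)
snap('wrist','w5');c=load('w5');P=cloud(c)
n=P[...];f=np.c_[(P.reshape(-1,3)[:,:2]-C)@ex,(P.reshape(-1,3)[:,:2]-C)@ey,P.reshape(-1,3)[:,2]]
m=(f[:,2]>.082)&(f[:,2]<.092)&(f[:,0]<-.08)&(f[:,0]>-.12)&(abs(f[:,1])<.08); print(m.sum(),f[m].min(0),f[m].max(0))
```

```text
t 5.9 pos [0.4529 0.1468 0.306 ] yaw [-95.88   0.3 ] turn x -28.88 after-turn tool d [ 0.006   0.1809 -0.0504] F [ 2.23 -0.12 -0.86] op 0.506
410 [-0.10810089  0.0187877   0.08201545] [-0.08172795  0.04014297  0.0892106 ]
```

View pics/w5.png

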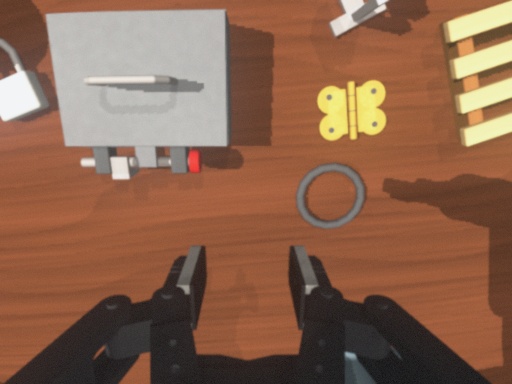

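>>> drive_tool([
  [0,0,0,-9.6,0,0,0.5],
  [0,0,0,-9.6,0,0,0.5],
  [0,0,0,-9.6,0,0,0.5],
  [0,0.05,-0.013,0,0,0,0.5],
  [0,0.05,-0.013,0,0,0,0.5],
  [0,0.05,-0.013,0,0,0,0.5],
  [0,0.03,-0.011,0,0,0,0.5],
  [0,0,0,0,0,0,0.5],
  [0,0,0,0,0,0,0.5],
])

```text
time_s: 7.08
eef_pos: [0.5675, 0.0005, 0.3015]
eef_rot: [-0.14, -0.693, -0.141, 0.693]
wrist_force: [-0.1, -0.1, 0.6]
opening: 0.747
```

Run:
```python
from h import *
snap('wrist','w6');c=load('w6');P=cloud(c);z=P[...,2]
to([.65,.005],.2,-67)
m=((z>.122)&(z<.137)&(P[...,0]>.6)).astype(np.uint8)
k,l,st,ce=cv2.connectedComponentsWithStats(m)
for i in range(1,k):
    if st[i,4]>50: print(st[i],cv2.minAreaRect(P[l==i][:,:2].astype(np.float32)*1000),np.median(P[l==i][:,2]))
```

```text
t 7.125 pos [0.5674 0.0008 0.3018] yaw [-67.06   0.08] turn x -0.06 after-turn tool d [ 0.1018  0.0284 -0.0777] F [ 0.    0.28 -0.1 ] op 0.748
[ 265   57   26   56 1291] ((660.238037109375, 10.331491470336914), (49.51025390625, 22.315120697021484), 22.56139373779297) 0.1296849787434739
```

View pics/w6.png

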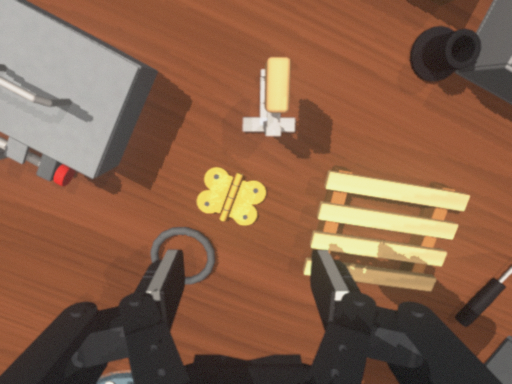

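Run:
```python
from h import *
to([.6602,.0103],.102,-67.4)
```

```text
t 7.125 pos [0.5674 0.0008 0.3018] yaw [-67.06   0.08] turn x 0.34 after-turn tool d [ 0.1998  0.0269 -0.0893] F [ 0.    0.28 -0.1 ] op 0.748
```

>>> drive_tool([
  [0,0.0135,-0.045,0.3,0,0,0.6],
  [0,0.0134,-0.0443,0,0,0,0.6],
  [0.05,0,0,0,0,0,0.6],
  [0.04,0,0,0,0,0,0.6],
  [0,0,0,0,0,0,0.6],
  [0,0,0,0,0,0,0.6],
])

```text
time_s: 7.88
eef_pos: [0.6615, 0.01, 0.2145]
eef_rot: [0.139, 0.694, 0.139, -0.692]
wrist_force: [0.4, 0.3, 0.7]
opening: 0.802
```

Run:
```python
from h import *
snap('wrist','w7');c=load('w7');P=cloud(c);z=P[...,2]
to([.6602,.0103],.102,-67.4)
m=((z>.122)&(z<.137)&(P[...,0]>.6)).astype(np.uint8)
k,l,st,ce=cv2.connectedComponentsWithStats(m)
for i in range(1,k):
    if st[i,4]>50: print(st[i],cv2.minAreaRect(P[l==i][:,:2].astype(np.float32)*1000),np.median(P[l==i][:,2]))
```

```text
t 7.925 pos [0.662  0.0097 0.2153] yaw [-67.37   0.24] turn x 0.03 after-turn tool d [ 0.1133 -0.0012  0.0015] F [ 0.3   0.11 -0.14] op 0.8
[ 234  175   30   63 1795] ((661.2819213867188, 10.021758079528809), (48.847999572753906, 21.820341110229492), 22.116708755493164) 0.12982739060524712
```

View pics/w7.png

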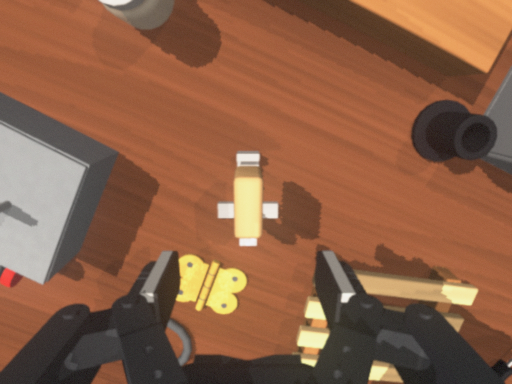

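>>> drive_tool([
  [0.05,-0.0006,0.0007,0,0,0,0.6],
  [0.04,0,0,0,0,0,0.6],
  [0.023,0,0,0,0,0,0.6],
  [0,0,0,0,0,0,0.6],
  [0,0,0,0,0,0,-1],
  [0,0,0,0,0,0,-1],
  [0,0,0,0,0,0,-1],
  [0,0,0,0,0,0,-1],
  [0,0,0,0,0,0,-1],
  [0,0,0,0,0,0,-1],
])

```text
time_s: 9.18
eef_pos: [0.6613, 0.0094, 0.1013]
eef_rot: [0.139, 0.695, 0.138, -0.692]
wrist_force: [0.2, -0.5, 4.9]
opening: 0.251
```

Run:
```python
from h import *
snap('wrist','w8');snap('scene','s8')
to([.6602,.0103],.102,-67.4)
```

```text
t 9.275 pos [0.6613 0.0094 0.1013] yaw [-67.41   0.19] turn x -0.01 after-turn tool d [-0.0007 -0.0012  0.0007] F [-0.74  0.12  5.95] op 0.249
```

View pics/w8.png

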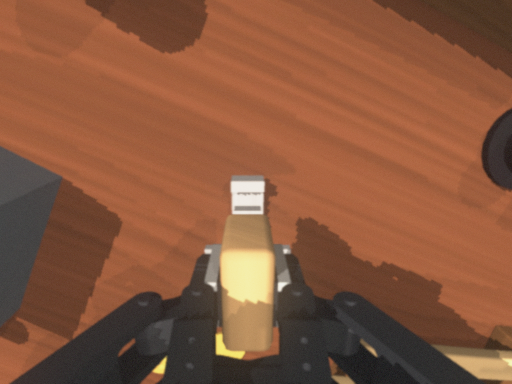

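>>> drive_tool([
  [-0.02,0,0,0,0,0,-1],
  [-0.04,0,0,0,0,0,-1],
  [-0.05,0,0,0,0,0,-1],
  [-0.05,0,0,7,0,0,-1],
  [-0.02,0,0,7,0,0,-1],
  [0,0,0,7,0,0,-1],
  [0,0,0,7.6,0,0,-1],
  [0,0,0,0,0,0,-1],
])

```text
time_s: 10.28
eef_pos: [0.6596, 0.0097, 0.2798]
eef_rot: [0.037, -0.706, 0.037, 0.706]
wrist_force: [0.6, 0.5, -3.4]
opening: 0.247
```

Run:
```python
from h import *
snap('wrist','w9')
print(box(-.038,.0005));to(box(-.038,.0005),.26,-96)
```

```text
[0.52326043 0.26096934]
t 10.325 pos [0.6596 0.0097 0.2796] yaw [-9.585e+01  2.000e-02] turn x 0.15 after-turn tool d [ 0.0196 -0.2356  0.1619] F [-0.99  0.9  -2.68] op 0.248
```

View pics/w9.png

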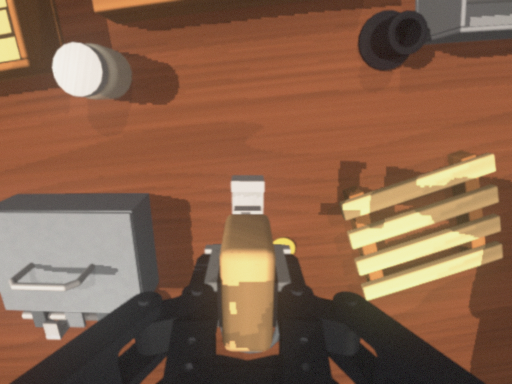

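>>> drive_tool([
  [0,-0.034,0.023,0,0,0,-1],
  [0,-0.034,0.023,0,0,0,-1],
  [0,-0.034,0.023,0,0,0,-1],
  [0,-0.034,0.023,0,0,0,-1],
  [0,-0.034,0.023,0,0,0,-1],
  [0,-0.034,0.023,0,0,0,-1],
  [0,-0.032,0.024,0,0,0,-1],
  [0,0,0,0,0,0,-1],
  [0,0,0,0,0,0,-1],
])

```text
time_s: 11.45
eef_pos: [0.5236, 0.2612, 0.2795]
eef_rot: [-0.036, 0.706, -0.036, -0.706]
wrist_force: [1.1, -0.0, -2.2]
opening: 0.247
```

Run:
```python
from h import *
snap('wrist','w10');c=load('w10');P=cloud(c);z=P[...,2]
to(box(-.038,.0005),.1933,-96)
m=((z>.112)&(z<.13)&(P[...,0]>.53)).astype(np.uint8)
k,l,st,ce=cv2.connectedComponentsWithStats(m)
for i in range(1,k):
    if st[i,4]>50: print(st[i],cv2.minAreaRect(P[l==i][:,:2].astype(np.float32)*1000),np.median(P[l==i][:,2]))
m=z*0
# tool-frame view of lifter lip/tongue tip
q=P-c['pos']; M=T(c)@np.linalg.inv(c['hand_eye']); t=q@M[:3,:3]
mm=(t[...,0]>.08)&(t[...,0]<.105)&(abs(t[...,1])<.05)&(abs(t[...,2])<.06)&(c['depth']>0)
if mm.sum(): print(mm.sum(),t[mm].min(0),t[mm].max(0))
mm=(t[...,0]<-.02)&(t[...,0]>-.035)&(abs(t[...,1])<.012)&(abs(t[...,2])<.06)
if mm.sum(): print('grip top',mm.sum(),t[mm].min(0),t[mm].max(0),np.median(t[mm],0))
```

```text
t 11.5 pos [0.5239 0.2607 0.2794] yaw [-9.596e+01  3.000e-02] turn x 0.04 after-turn tool d [ 0.0861 -0.0002  0.0006] F [ 0.39 -0.34 -1.94] op 0.247
[202 137  90  10 782] ((561.5891723632812, 258.34881591796875), (85.72238159179688, 8.033220291137695), 83.84477233886719) 0.12401173630314757
1144 [ 0.08134849 -0.03507448 -0.02178774] [0.10228064 0.0341654  0.0434241 ]
grip top 5997 [-0.03494974 -0.01199741 -0.02497482] [-0.02001328  0.01199818  0.02479042] [-0.02845528 -0.00025315 -0.00473301]
```

View pics/w10.png

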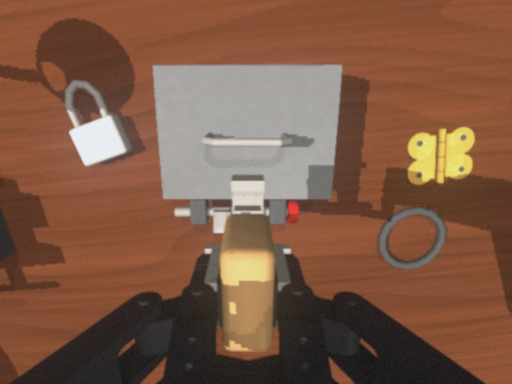

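>>> drive_tool([
  [0.03,-0.0012,0,0,0,0,-1],
  [0.03,0,0,0,0,0,-1],
  [0.018,0,0,0,0,0,-1],
  [0.008,0,0,0,0,0,-1],
  [0,0,0,0,0,0,-1],
  [0,0,0,0,0,0,-1],
])

```text
time_s: 12.25
eef_pos: [0.5245, 0.2627, 0.1946]
eef_rot: [-0.037, 0.707, -0.037, -0.705]
wrist_force: [0.2, -0.8, -3.6]
opening: 0.249
```

Run:
```python
from h import *
snap('wrist','w11');snap('scene','s11')
to(box(-.0005,.0018),.1933,-96)
s=load('s11')
cv2.imwrite('pics/s11c.png',cv2.resize(s['img'][90:230,220:370,::-1],None,fx=4,fy=4,interpolation=cv2.INTER_CUBIC))
```

```text
t 12.35 pos [0.5243 0.2627 0.1945] yaw [-96.     0.11] turn x -0.0 after-turn tool d [ 0.0012  0.0005 -0.0366] F [-0.49  0.13 -2.58] op 0.252
```

View pics/w11.png

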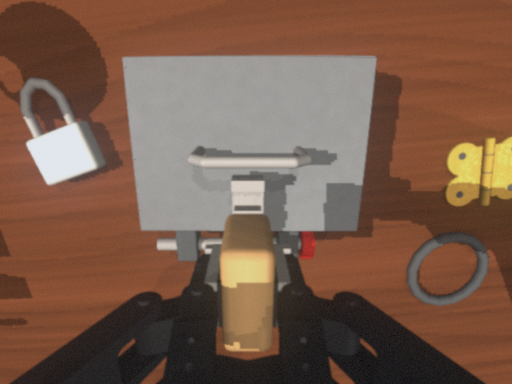

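View pics/s11c.png

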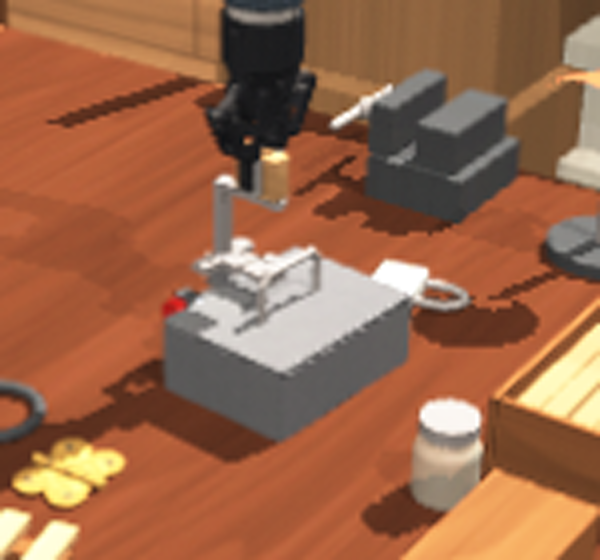

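>>> drive_tool([
  [0.0015,0,-0.004,0,0,0,-1],
  [0,0,-0.01,0,0,0,-1],
  [0,0,-0.008,0,0,0,-1],
  [0,0,-0.008,0,0,0,-1],
  [0,0,-0.0065,0,0,0,-1],
  [0,0,0,0,0,0,-1],
  [0,0,0,0,0,0,-1],
])

```text
time_s: 13.22
eef_pos: [0.5597, 0.2587, 0.1916]
eef_rot: [0.037, -0.706, 0.037, 0.706]
wrist_force: [-0.5, 0.2, -1.9]
opening: 0.253
```

Run:
```python
from h import *
snap('wrist','w12');snap('scene','s12')
to(box(-.0005,.0018),.1933,-96)
s=load('s12')
cv2.imwrite('pics/s12c.png',cv2.resize(s['img'][90:230,220:370,::-1],None,fx=4,fy=4,interpolation=cv2.INTER_CUBIC))
```

```text
t 13.325 pos [0.5597 0.2588 0.1918] yaw [-9.6e+01  2.0e-02] turn x 0.0 after-turn tool d [-0.0015  0.0003 -0.001 ] F [-0.12 -0.54 -2.44] op 0.25
```

View pics/w12.png

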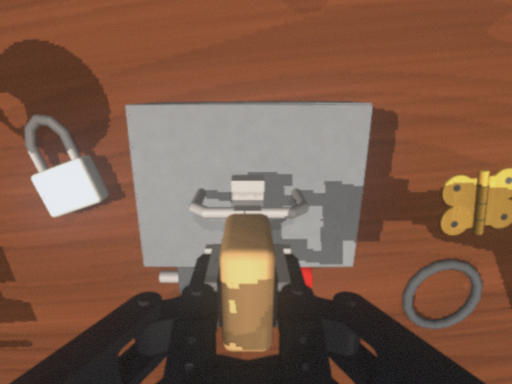

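View pics/s12c.png

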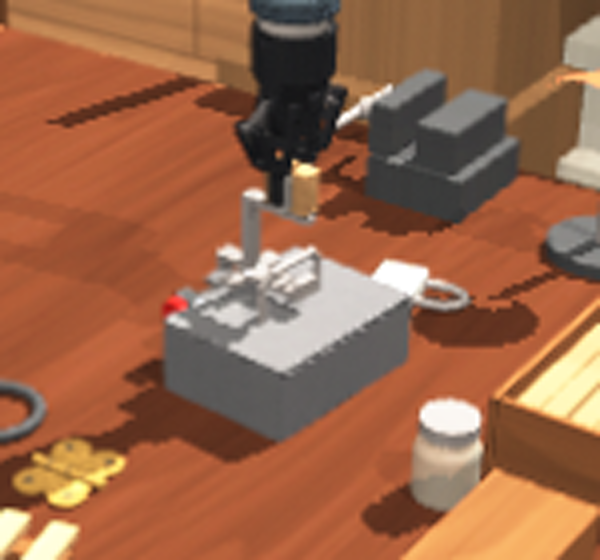

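>>> drive_tool([
  [-0.008,0,-0.0005,0,0,0,-1],
  [-0.006,0,0,0,0,0,-1],
  [-0.003,0,0,0,0,0,-1],
  [-0.002,0,0,0,0,0,-1],
  [-0.002,0,0,0,0,0,-1],
  [-0.002,0,0,0,0,0,-1],
  [-0.003,0,0,0,0,0,-1],
  [0,0,0,0,0,0,-1],
])

```text
time_s: 14.32
eef_pos: [0.5606, 0.2587, 0.2181]
eef_rot: [-0.037, 0.706, -0.037, -0.706]
wrist_force: [0.1, 0.3, -7.6]
opening: 0.249
```

Run:
```python
from h import *
snap('wrist','w13')
to(box(-.0005,.0018),.25,-96)
```

```text
t 14.375 pos [0.5606 0.2587 0.2179] yaw [-9.601e+01  2.000e-02] turn x -0.01 after-turn tool d [-0.0321  0.0003 -0.0001] F [ 0.55 -0.09 -7.91] op 0.246
```

View pics/w13.png

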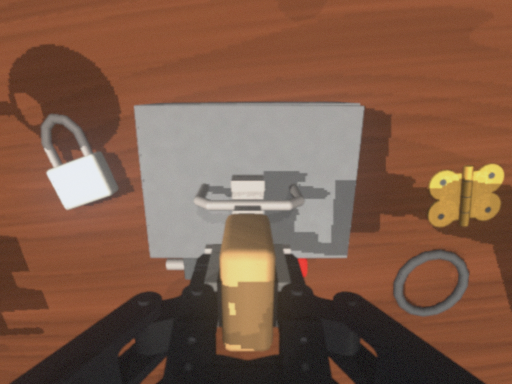

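>>> drive_tool([
  [-0.004,0,0,0,0,0,-1],
  [-0.006,0,0,0,0,0,-1],
  [-0.008,0,0,0,0,0,-1],
  [-0.008,0,0,0,0,0,-1],
  [-0.008,0,0,0,0,0,-1],
  [-0.008,0,0,0,0,0,-1],
  [-0.008,0,0,0,0,0,-1],
  [-0.006,0,0,0,0,0,-1],
  [-0.003,0,0,0,0,0,-1],
  [0,0,0,0,0,0,-1],
])

```text
time_s: 15.62
eef_pos: [0.5605, 0.2586, 0.277]
eef_rot: [-0.037, 0.706, -0.037, -0.706]
wrist_force: [0.1, 0.1, -7.5]
opening: 0.252
```

>>> drive_tool([
  [0,0,0,0,0,0,-1],
  [0,0,0,0,0,0,-1],
  [0,0,0,0,0,0,-1],
])

```text
time_s: 16.0
eef_pos: [0.5604, 0.2586, 0.2765]
eef_rot: [0.037, -0.706, 0.037, 0.706]
wrist_force: [0.8, -0.7, -7.3]
opening: 0.249
```

```bash
cat > lid.py <<'E'
from h import *
def lid(f):
    c=load(f);P=cloud(c); M=T(c)@np.linalg.inv(c['hand_eye']); t=(P-c['pos'])@M[:3,:3]
    # lid plate region: below gripper ~0.12-0.15, grey, ahead of fingers (rows<200)
    m=(t[...,0]>.108)&(t[...,0]<.155)&(abs(t[...,1])<.13)&(abs(t[...,2])<.12)&(c['depth']>0)
    Q=P[m]; A=np.c_[Q[:,:2]-Q[:,:2].mean(0),np.ones(len(Q))]
    for _ in range(5):
        s,*_r=np.linalg.lstsq(A,Q[:,2],rcond=None); r=abs(A@s-Q[:,2]); k=r<.004; 
        Q=Q[k];A=A[k]
    print('plate n',len(Q),'tilt rad',np.hypot(*s[:2]),'grad',s[:2].round(3),'z',s[2])
    print(cv2.minAreaRect(Q[:,:2].astype(np.float32)*1000))
    return c,P,t
E
python3 - <<'E'
from lid import *
snap('wrist','w14');snap('scene','s14');to(box(0,0),.3,-96)
lid('w14')
s=load('s14')
cv2.imwrite('pics/s14c.png',cv2.resize(s['img'][60:230,200:370,::-1],None,fx=3.5,fy=3.5,interpolation=cv2.INTER_CUBIC))
E
```

```text
t 16.1 pos [0.5604 0.2586 0.2766] yaw [-9.601e+01  1.000e-02] turn x -0.01 after-turn tool d [-0.0234  0.0021 -0.0008] F [-1.2 -0.2 -7.7] op 0.25
plate n 27807 tilt rad 0.0028760502094621458 grad [-0.003 -0.   ] z 0.1412244283400989
((561.103271484375, 257.90460205078125), (195.0957794189453, 144.09814453125), 83.93416595458984)
```

View pics/w14.png

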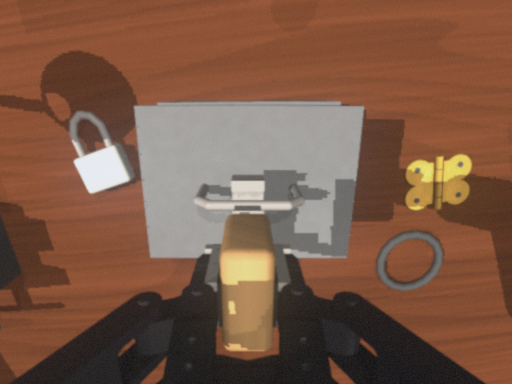

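View pics/s14c.png

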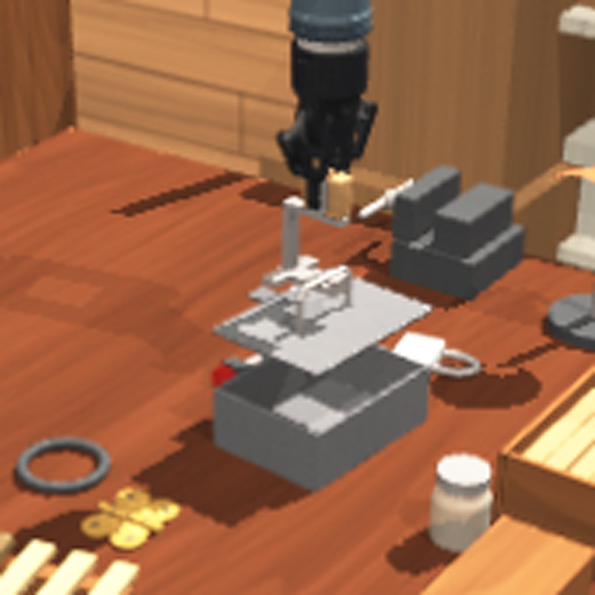

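Run:
```python
from h import *
for f in ['w6','w9','top0']:
    c=load(f);P=cloud(c);z=P[...,2]
    m=((z>.04)&(z<.05)&(P[...,1]<-.05)&(P[...,1]>-.4)&(P[...,0]>.4)&(P[...,0]<.7)).astype(np.uint8)
    m=cv2.morphologyEx(m,cv2.MORPH_OPEN,np.ones((3,3)))
    k,l,st,ce=cv2.connectedComponentsWithStats(m); B=np.zeros_like(m)
    for i in range(1,k):
        if st[i,4]>200: B[l==i]=1; r=cv2.minAreaRect(P[l==i][:,:2].astype(np.float32)*1000); print(np.round(r[0]),np.round(r[1]),round(r[2],1))
    print(f,cv2.minAreaRect(P[B>0][:,:2].astype(np.float32)*1000))
```

```text
[ 608. -201.] [ 25. 200.] 13.5
[ 565. -212.] [ 25. 200.] 13.9
[ 522. -222.] [ 25. 200.] 13.7
[ 487. -263.] [ 26. 139.] 13.8
w6 ((543.59033203125, -217.19580078125), (157.1023712158203, 200.84634399414062), 13.859087944030762)
[ 608. -202.] [ 26. 201.] 13.4
[ 566. -213.] [ 25. 200.] 13.7
[ 523. -223.] [ 26. 201.] 13.4
[ 480. -233.] [ 26. 200.] 14.0
w9 ((544.3052978515625, -217.41403198242188), (157.74021911621094, 200.79148864746094), 13.502480506896973)
top0 ((0.0, 0.0), (0.0, 0.0), 0.0)
```

>>> drive_tool([
  [0,0.005,-0.0003,0,0,0,-1],
  [0,0.012,-0.0008,0,0,0,-1],
  [0,0.02,-0.0014,0,0,0,-1],
  [0,0.028,-0.002,0,0,0,-1],
  [0,0.031,-0.0022,0,0,0,-1],
  [0,0.031,-0.0022,0,0,0,-1],
  [0,0.028,-0.002,0,0,0,-1],
  [0,0.02,-0.0014,0,0,0,-1],
  [0,0.012,-0.0008,0,0,0,-1],
  [0,0.005,-0.0003,0,0,0,-1],
])

```text
time_s: 17.35
eef_pos: [0.5537, 0.0657, 0.2768]
eef_rot: [-0.037, 0.706, -0.037, -0.706]
wrist_force: [0.3, 0.1, -6.9]
opening: 0.249
```

Run:
```python
from lid import *
snap('wrist','w15');to([.5437,-.217],.2766,-96)
lid('w15')
```

```text
t 17.4 pos [0.5537 0.0656 0.2768] yaw [-9.603e+01  1.000e-02] turn x -0.03 after-turn tool d [ 2.000e-04  2.821e-01 -1.960e-02] F [ 0.45 -0.7  -6.6 ] op 0.248
plate n 27861 tilt rad 0.004790056480667093 grad [ 0.005 -0.   ] z 0.14165520646450167
((554.194580078125, 64.91825866699219), (194.80770874023438, 144.713623046875), 84.03008270263672)
```

>>> drive_tool([
  [0,0.005,-0.0003,0,0,0,-1],
  [0,0.012,-0.0008,0,0,0,-1],
  [0,0.02,-0.0014,0,0,0,-1],
  [0,0.028,-0.002,0,0,0,-1],
  [0,0.0304,-0.0021,0,0,0,-1],
  [0,0.0304,-0.0021,0,0,0,-1],
  [0,0.0304,-0.0021,0,0,0,-1],
  [0,0.0304,-0.0021,0,0,0,-1],
  [0,0.0304,-0.0021,0,0,0,-1],
  [0,0.028,-0.002,0,0,0,-1],
])

```text
time_s: 18.65
eef_pos: [0.5444, -0.1815, 0.2768]
eef_rot: [0.037, -0.706, 0.038, 0.706]
wrist_force: [0.4, -0.2, -7.2]
opening: 0.252
```

>>> drive_tool([
  [0,0.02,-0.0014,0,0,0,-1],
  [0,0.012,-0.0008,0,0,0,-1],
  [0,0.005,-0.0003,0,0,0,-1],
  [0,0,0,-2,0,0,-1],
  [0,0,0,-3.5,0,0,-1],
  [0,0,0,-4.5,0,0,-1],
  [0,0,0,-4.5,0,0,-1],
  [0,0,0,-3.5,0,0,-1],
  [0,0,0,-1.7,0,0,-1],
  [0,0,0,0,0,0,-1],
])

```text
time_s: 19.9
eef_pos: [0.5437, -0.2156, 0.2768]
eef_rot: [0.085, 0.702, 0.085, -0.702]
wrist_force: [-0.2, -0.9, -7.3]
opening: 0.249
```

Run:
```python
from lid import *
snap('wrist','w16');snap('top','top16');to([.5437,-.217],.1934,-76.3)
lid('w16')
```

```text
t 20.0 pos [ 0.5436 -0.2159  0.2768] yaw [-7.631e+01  1.000e-02] turn x -0.01 after-turn tool d [0.0834 0.0011 0.0002] F [-0.78  0.15 -7.2 ] op 0.248
plate n 27812 tilt rad 0.0008852805361377923 grad [ 0.001 -0.   ] z 0.1415975135864401
((544.7088623046875, -215.4944305419922), (144.294189453125, 194.97642517089844), 13.78133773803711)
```

View pics/w16.png

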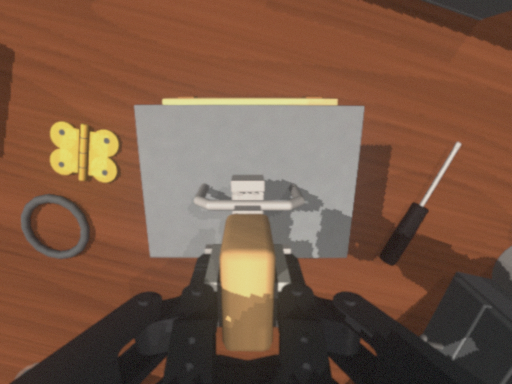

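>>> drive_tool([
  [0.004,0.001,0,0,0,0,-1],
  [0.008,0.001,0,0,0,0,-1],
  [0.012,0,0,0,0,0,-1],
  [0.014,0,0,0,0,0,-1],
  [0.014,0,0,0,0,0,-1],
  [0.01,0,0,0,0,0,-1],
  [0.007,0,0,0,0,0,-1],
  [0.004,0,0,0,0,0,-1],
  [0.002,0,0,0,0,0,-1],
  [0,0,0,0,0,0,-1],
])

```text
time_s: 21.25
eef_pos: [0.5442, -0.2182, 0.202]
eef_rot: [0.084, 0.702, 0.084, -0.702]
wrist_force: [-0.3, -0.5, -6.6]
opening: 0.251
```

Run:
```python
from lid import *
snap('wrist','w17');to([.5437,-.2175],.1934,-76.3)
lid('w17')
```

```text
t 21.3 pos [ 0.5442 -0.2183  0.2021] yaw [-7.631e+01  4.000e-02] turn x -0.01 after-turn tool d [ 0.0087 -0.0009  0.0003] F [-0.24 -0.19 -6.42] op 0.249
plate n 27839 tilt rad 0.004298441127160989 grad [0.004 0.001] z 0.0668183984787986
((545.220947265625, -218.26034545898438), (144.46038818359375, 195.04745483398438), 13.788858413696289)
```

>>> drive_tool([
  [0.002,0,0,0,0,0,-1],
  [0.002,0,0,0,0,0,-1],
  [0.0015,0,0,0,0,0,-1],
  [0.0015,0,0,0,0,0,-1],
  [0.0015,0,0,0,0,0,-1],
  [0.0015,0,0,0,0,0,-1],
  [0.0015,0,0,0,0,0,-1],
  [0,0,0,0,0,0,-1],
])

```text
time_s: 22.3
eef_pos: [0.5442, -0.2183, 0.1905]
eef_rot: [0.084, 0.702, 0.084, -0.702]
wrist_force: [-0.4, -1.0, -3.0]
opening: 0.25
```

Run:
```python
from lid import *
snap('wrist','w18');to([.5437,-.2175],.1934,-76.3)
lid('w18')
```

```text
t 22.35 pos [ 0.5442 -0.2183  0.1906] yaw [-7.631e+01  3.000e-02] turn x -0.01 after-turn tool d [-0.0028 -0.0009  0.0003] F [-0.52 -0.04 -2.49] op 0.248
plate n 28199 tilt rad 0.0017974507441555904 grad [-0.002 -0.001] z 0.058130075239883075
((545.032958984375, -218.20758056640625), (144.60446166992188, 195.16810607910156), 13.572489738464355)
```

>>> drive_tool([
  [0.004,0,0,0,0,0,-1],
  [0.004,0,0,0,0,0,-1],
  [0.004,0,0,0,0,0,-1],
  [0.003,0,0,0,0,0,-1],
  [0,0,0,0,0,0,-1],
  [0,0,0,0,0,0,-1],
])

```text
time_s: 23.1
eef_pos: [0.5441, -0.2182, 0.1754]
eef_rot: [0.084, 0.702, 0.084, -0.702]
wrist_force: [0.7, -0.5, -2.4]
opening: 0.252
```

Run:
```python
from lid import *
snap('wrist','w19');snap('scene','s19');to([.379,-.258],.1755,-76.3)
s=load('s19')
cv2.imwrite('pics/s19c.png',cv2.resize(s['img'][130:290,100:300,::-1],None,fx=3.7,fy=3.7,interpolation=cv2.INTER_CUBIC))
```

```text
t 23.2 pos [ 0.5442 -0.2182  0.1755] yaw [-7.631e+01  3.000e-02] turn x -0.01 after-turn tool d [ 0.     -0.0005  0.1699] F [ 0.39  0.41 -2.78] op 0.252
```

View pics/s19c.png

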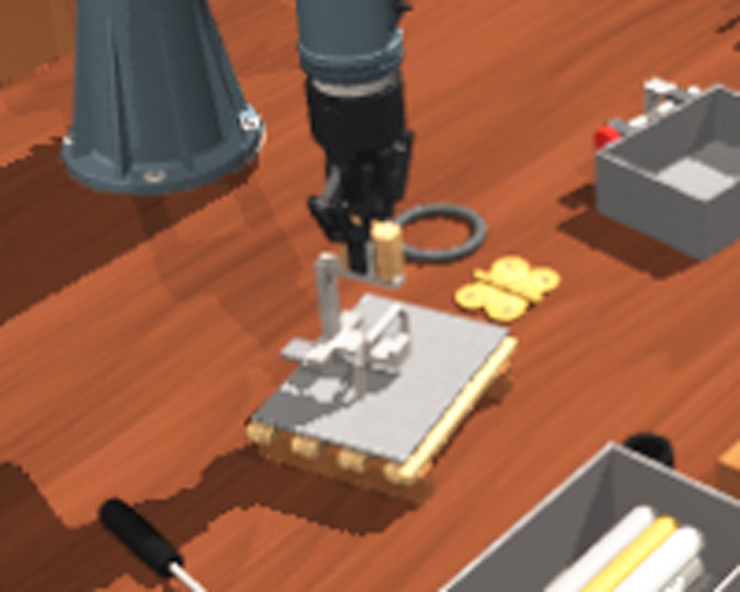

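View pics/w19.png

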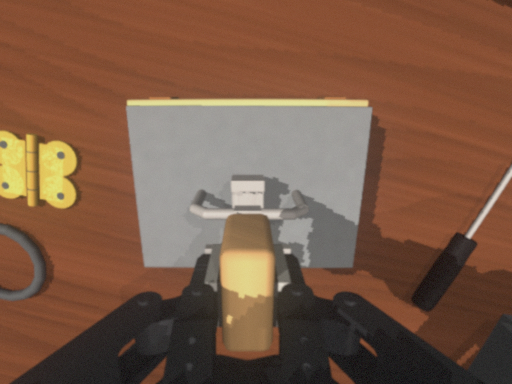

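Lid sits on the rack and the lifter is unhooked below the bar. Now I'll back it out slowly.

>>> drive_tool([
  [0,0,0.005,0,0,0,-1],
  [0,0,0.008,0,0,0,-1],
  [0,0,0.008,0,0,0,-1],
  [0,0,0.008,0,0,0,-1],
  [0,0,0.01,0,0,0,-1],
  [0,0,0,0,0,0,-1],
])

```text
time_s: 23.95
eef_pos: [0.5054, -0.2276, 0.1753]
eef_rot: [-0.084, -0.702, -0.084, 0.702]
wrist_force: [0.2, 0.9, -3.2]
opening: 0.252
```

Run:
```python
from lid import *
snap('wrist','w20');to([.379,-.258],.1755,-76.3); lid('w20')
c=load('top16');im=c['img'][:,:,::-1]; cv2.imwrite('pics/t16.png',cv2.resize(im[160:384,200:430],None,fx=3,fy=3)[:600])
```

```text
t 24.0 pos [ 0.5059 -0.2276  0.1754] yaw [-7.635e+01  2.000e-02] turn x -0.05 after-turn tool d [-1.000e-04 -5.000e-04  1.305e-01] F [ 0.15 -0.14 -3.29] op 0.248
plate n 38821 tilt rad 0.0008296093983450306 grad [-0.001 -0.001] z 0.05808983203752571
((544.876708984375, -218.027099609375), (144.28665161132812, 195.32623291015625), 13.34485912322998)
```

View pics/w20.png

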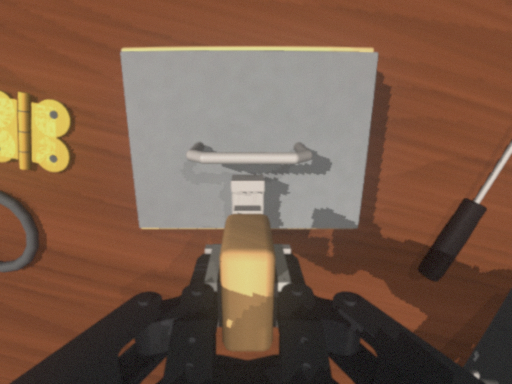

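View pics/t16.png

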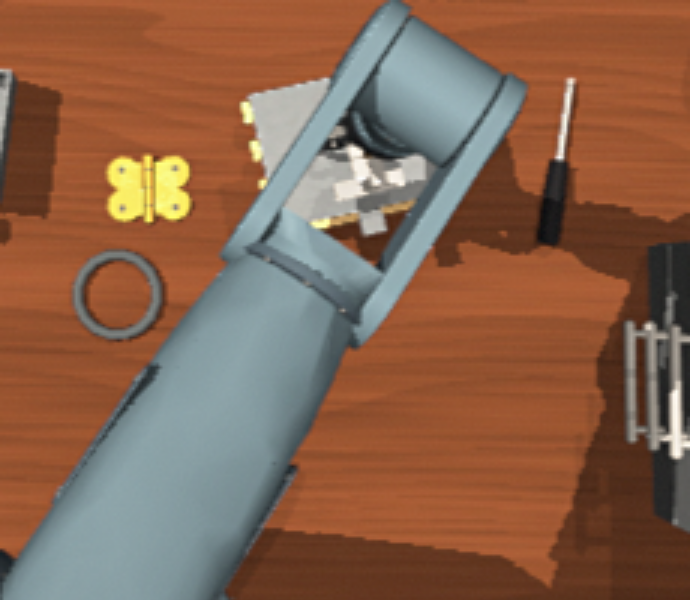

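>>> drive_tool([
  [0,0,0.01,0,0,0,-1],
  [0,0,0.02,0,0,0,-1],
  [0,0,0.03,0,0,0,-1],
  [0,0,0.03,0,0,0,-1],
  [0,0,0.025,0,0,0,-1],
  [0,0,0.015,0,0,0,-1],
  [0,0,0,0,0,0,-1],
])

```text
time_s: 24.88
eef_pos: [0.3794, -0.2584, 0.1754]
eef_rot: [0.084, 0.702, 0.084, -0.702]
wrist_force: [0.1, 0.1, -2.3]
opening: 0.247
```

Run:
```python
from lid import *
snap('wrist','w21');snap('top','t21');to([.379,-.258],.1015,-76.3)
c=load('t21');im=c['img'][:,:,::-1]; cv2.imwrite('pics/t21.png',cv2.resize(im[160:360,200:430],None,fx=3,fy=3)[:600])
```

```text
t 24.975 pos [ 0.3804 -0.2583  0.1756] yaw [-7.632e+01  5.000e-02] turn x -0.02 after-turn tool d [ 0.0741 -0.0006  0.0012] F [ 0.02  0.12 -3.3 ] op 0.25
```

View pics/w21.png

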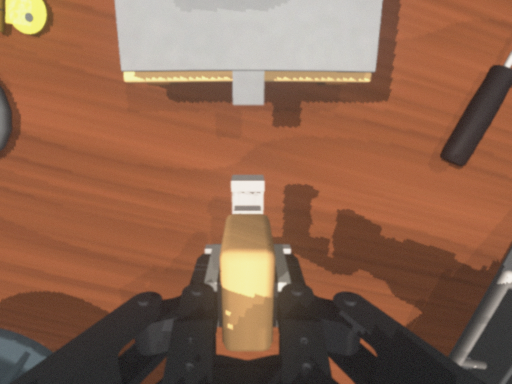

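>>> drive_tool([
  [0.02,0,0,0,0,0,-1],
  [0.025,0,0,0,0,0,-1],
  [0.015,0,0,0,0,0,-1],
  [0.006,0,0,0,0,0,-1],
  [0.003,0,0,0,0,0,-1],
  [0.002,0,0,0,0,0,-1],
  [0.0015,0,0,0,0,0,-1],
  [0.001,0,0,0,0,0,-1],
  [0,0,0,0,0,0,-1],
])

```text
time_s: 26.1
eef_pos: [0.3799, -0.2582, 0.1019]
eef_rot: [0.084, 0.702, 0.084, -0.702]
wrist_force: [0.3, -0.8, -3.5]
opening: 0.254
```

Run:
```python
from lid import *
to([.379,-.258],.1015,-76.3)
```

```text
t 26.1 pos [ 0.3799 -0.2582  0.1019] yaw [-7.631e+01  1.000e-02] turn x -0.01 after-turn tool d [ 0.0004 -0.0004  0.0008] F [ 0.32 -0.84 -3.49] op 0.254
```

Not yet in contact (still carrying 3 N).

>>> drive_tool([
  [0.0007,0,0,0,0,0,-1],
  [0,0,0,0,0,0,-1],
  [0,0,0,0,0,0,-1],
])

```text
time_s: 26.48
eef_pos: [0.38, -0.2583, 0.1013]
eef_rot: [0.084, 0.702, 0.084, -0.702]
wrist_force: [0.7, 0.4, -0.7]
opening: 0.249
```

>>> drive_tool([
  [0.0005,0,0,0,0,0,-1],
  [0,0,0,0,0,0,-1],
  [0,0,0,0,0,0,-1],
])

```text
time_s: 26.85
eef_pos: [0.3801, -0.2584, 0.1013]
eef_rot: [0.084, 0.702, 0.084, -0.702]
wrist_force: [-0.6, 1.1, 4.5]
opening: 0.253
```

>>> drive_tool([
  [0,0,0,0,0,0,0],
  [0,0,0,0,0,0,0.3],
  [0,0,0,0,0,0,0.3],
  [0,0,0,0,0,0,0.3],
  [-0.01,0,0,0,0,0,0.3],
  [-0.03,0,0,0,0,0,0.3],
  [-0.05,0,0,0,0,0,0.3],
  [-0.06,0,0,0,0,0,0.3],
  [-0.03,0,0,0,0,0,0.3],
  [0,0,0,0,0,0,0.3],
])

```text
time_s: 28.1
eef_pos: [0.381, -0.2594, 0.2842]
eef_rot: [0.086, 0.703, 0.082, -0.701]
wrist_force: [-0.1, -0.0, -0.4]
opening: 0.643
```

Run:
```python
from lid import *
snap('wrist','w22');snap('scene','s22');snap('top','t22');to([.379,-.258],.1015,-76.3)
c=load('w22');P=cloud(c);z=P[...,2]
for nm,lo,hi in [('lid',.054,.062),('grip',.124,.136)]:
    m=((z>lo)&(z<hi)&(P[...,0]>.3)).astype(np.uint8); m=cv2.morphologyEx(m,cv2.MORPH_OPEN,np.ones((5,5)))
    k,l,st,ce=cv2.connectedComponentsWithStats(m)
    for i in range(1,k):
        if st[i,4]>200: print(nm,st[i],cv2.minAreaRect(P[l==i][:,:2].astype(np.float32)*1000),np.median(P[l==i][:,2]))
s=load('s22')
cv2.imwrite('pics/s22c.png',cv2.resize(s['img'][120:290,100:320,::-1],None,fx=3.5,fy=3.5,interpolation=cv2.INTER_CUBIC))
```

```text
t 28.25 pos [ 0.3794 -0.2576  0.2796] yaw [-76.31   0.1 ] turn x -0.01 after-turn tool d [0.1781 0.0003 0.0004] F [-0.05 -0.37 -0.51] op 0.651
lid [  152     0   188   103 14860] ((502.00054931640625, -228.6537628173828), (103.18531036376953, 194.52220153808594), 13.857916831970215) 0.05807748128404919
grip [ 234  158   23   50 1086] ((379.32354736328125, -257.8402099609375), (50.2918701171875, 21.09267234802246), 14.265401840209961) 0.12990103051968266
grip [480 247  32  62 695] ((339.3104553222656, -544.0820922851562), (35.24565124511719, 77.94331359863281), 89.81804656982422) 0.1315057015359274
grip [453 254  31  47 417] ((333.6919250488281, -520.6718139648438), (8.095332145690918, 61.778785705566406), 86.755615234375) 0.13283195962298067
```

View pics/w22.png

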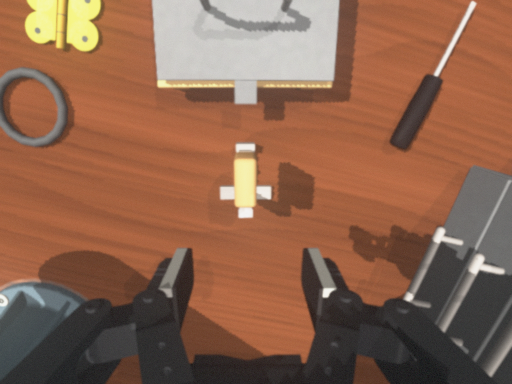

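View pics/s22c.png

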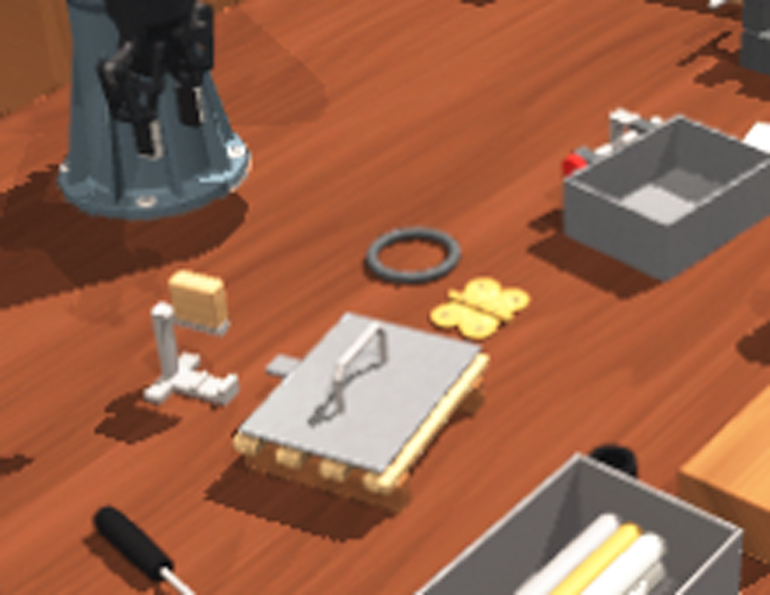

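View pics/t22.png

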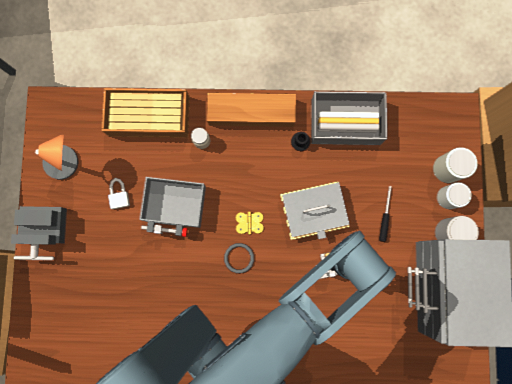

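The pictures show the lid square on the rack (top view around 315,210), the lifter standing free in front of it (wrist view around 245,185), and the bystanders unmoved. I'm handing in now.

```bash
python3 -c "
from bench import hand_in
print(hand_in())"
```

```text
the job is handed in; nothing more can be done
None
```

I pushed the catch home, carried the lid to the rack on the lifter and set it down. The lifter stands free on the shelf. I handed the job in at about 28 s of the allowed 72 s; the simulator gives no verdict, so what follows is from my own checks.

- **Catch:** the button push ended against the stop, with 19 N at the wrist. The nose then measured about 29.5 mm along, past the required 25 mm.
- **Lift and carry:** the lid hung level, with a tilt below 0.005 rad. Its origin was about 136 mm above the shelf before the carry.
- **Lid on the rack:** its centre is about 1 mm from the rack's centre. The lid measured 13.3 to 13.9 degrees in different views, against about 13.7 degrees for the rack. Its origin is at about 53 mm and its tilt is below 0.002 rad.
- **Lifter:** it stands upright in front of the rack with its grip top at 130 mm. Its tip is about 50 mm clear of the lid's tab.
- **Bystanders:** all six look unmoved in the before and after top pictures, which I compared by eye only.

No check failed. The independent estimates of positions agreed within 2 to 5 mm. Contact between the fingers and the lid can't be read directly, but clearances were kept throughout and no odd force appeared.

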